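# Pulse and run the hold-to-run grinder

### The job

Grind what is in the closed steel grinding cup: keeping the cup upright, set it collar-down into the motor base with its three tabs in the three slots, and pulse it first - push it down against the springs until it stops, then let it come all the way up again while it stays in the base. Then push it fully down again and finish like that, with the gripper still holding it down, because the motor runs only while the cup is held down. Leave the cream mug, the drinking glass and the small dosing cup where they are.

Things in the scene. Friction and masses are not known exactly. Their poses are not given: they have to be found in the camera images.
- grinder_cup: loose closed grinding cup, 125 mm tall, 0.25 to 0.36 kg, standing collar down. Origin: centre of its underside, z up. From the bottom: black collar 80 mm in diameter to 33 mm (lower edge bevelled), black flange 96 mm in diameter from 33 to 38 mm, brushed-steel wall 64 mm in diameter from 38 to 120 mm (grasp here), closed end at 124 mm
- cup_tab (a point): one of the cup's three like tabs, 10 mm wide, that stick out of the collar to radius 47 mm, 6 to 20 mm above the cup's underside, at 0, 120 and 240 degrees from the cup's x; any of the three ways round fits. An orange mark on top of the flange stands over each. Point: on the cup's x axis, 43 mm out, at the tab's underside
- motor_base: fixed round motor base, cream with a black rim, 124 mm across the foot, 115 mm across the top, 120 mm high. Origin: centre of its underside, z up. Open well on top, 84 mm in diameter, floor 82 mm up. Cup resting on the raised plungers: its underside is 96 mm above the base's underside; fully down (flange on rim) 87 mm; tabs beside the slots, on the rim: 114 mm
- base_slot (a point): one of the three like vertical slots in the well's wall, for the tabs: 18 mm wide, out to radius 49.5 mm, at 0, 120 and 240 degrees from the base's x; an orange mark lies beside each on the rim. An orange spring plunger stands in each, its top 18 mm below the rim when up. Point: on the base's x axis, 46 mm out, at rim height (120 mm)
- plungers (a joint): how far the three plungers (they move as one) are pushed down, m: 0 up, about 0.009 when the cup's flange meets the rim. Their springs push up with 7 N at 0, growing evenly to 13.3 N at 0.009; the cup's own weight (about 3 N) does not push them down. The motor runs from 0.007 on
- mug: cream mug, 101 mm tall, 78 mm across and 116 mm with its handle; origin: centre of the underside of its bounding box. Not to be disturbed
- glass: clear glass, 81 mm across, 91 mm tall; origin: centre of its underside. Not to be disturbed
- dosing_cup: small steel cup, brown inside, 58 mm across, 50 mm tall; origin: centre of its underside. Not to be disturbed
There are look-alikes about, which are no part of the job. What is shaped like the motor_base but red is not meant.

How it is judged:
By the outcome, as a careful person would: the job done as asked, in the order asked, and still so for the second after the job is handed in, while the arm keeps its last pose, push and grip.
It also fails if it takes over 50 s, if anything falls off the work surface, if the arm or the gripper's body presses on something with over 40 N, if the wrist force passes 120 N, or if a joint passes its speed limit or range.

### The arm

A 6-joint arm with a two-finger parallel gripper is mounted at the origin on a cart in front of the work surface, level with it; the furniture and walls round the work are solid. World frame = base frame: x ahead of the robot, y to its left, z up, the work surface at z = 0. Lengths are in m, angles in rad, forces in N, time in s.
With the tool pointing down it reaches from about 0.425 to 0.95 m from the base axis. Payload 3.5 kg.
Tool frame: the origin (TCP) lies between the finger pads; the fingertips stand 14 mm ahead of it and the grasp point (between the pads) lies 5 mm behind it (env.tips_ahead is the distance from the TCP to the fingertips, in m); z points along the fingers, y is the line along which they close (so a half turn about z gives the same grasp; the last joint's range is limited). The gripper opens to 85 mm and grips with 20 to 120 N. Pads are 22 mm wide; open, the fingers measure 114 mm over their backs; the gripper's body (76 mm by 85 mm) begins 54 mm behind the grasp point. The pads swing forward as they close: fully open they stand 13 mm farther back than shut.
Start: joints at [-1.376, 0.286, 1.577, -0, 1.279, -0.15], TCP at [0.228, -0.635, 0.245] pointing down, gripper open.
Joint ranges: [-2.77, 2.77], [-0.9, 2.22], [0.21, 2.48], [-1.53, 4.67], [0.24, 2.81], [-2.84, 2.84]. Speed limits (rad/s): [2.79, 2.79, 3.14, 3.14, 3.14, 3.14].

### API

Orientations are given as a 3x3 rotation matrix whose columns are the frame's x, y, z axes.
In Python, from station import env gives the robot as it stands.
- The arm moves only by the tool nudge_tcp, called after ">>>" in YAML: its name, and indented under it one key for each argument. Schema: {"type":"object","properties":{"rows":{"type":"object","properties":{"increments":{"type":"array","items":{"type":"array","items":{"type":"number"},"minItems":5,"maxItems":5},"minItems":1,"maxItems":10}},"additionalProperties":false,"required":["increments"]},"squeeze":{"type":"number"},"only":{"type":"string"},"quiet":{"type":"boolean"},"lines":{"type":"string"}},"required":["rows"],"additionalProperties":false}. rows is an object whose key "increments" holds a list of rows, 1 to 10 of them, each of 5 numbers: the finger opening in m, then dx, dy, dz in shares of 300 mm (1.0 is 300 mm), then a turn about the tool's z in fractions of the full range, 1 being 2 pi rad; each row shifts and turns the commanded pose from where the row before left it, along the tool's axes as they then stand; what a row does not reach is not made up. A row lasts 1/10 s, in which the tool goes at most 0.05 m and 0.15 rad, less where a joint would pass 70% of its speed; a pose out of reach is approached as far as the arm can. The fingers move at their own pace and stop on an object; squeeze is the grip in N (left out, the last holds). Time passes only in rows, so rows that do not move let the fingers close. The tool returns the time, the measured TCP pose, the force, the opening and the grip force at its end. only (a regular expression) keeps the lines of the reply that match it, lines (a string "A,B") keeps lines A to B, and quiet returns only ok. No shift or turn number may pass 1 either way. Input that does not fit is refused with a message, and nothing moves.
- env.state(): the state, without advancing time (a new reading comes with each control period).
- env.read_camera(name): name is "scene" or "top"; returns the picture (480x640x3 uint8, red, green, blue); there is no depth.
- env.camera_model(name): a dict with "fx", "fy", "cx", "cy" (pixels), "R" (3x3) and "t" (3): a world point X has camera coordinates R X + t. Camera axes: x right, y down, z forward; pixel columns grow to the right and rows downward; lengths in m; the calibration is good to about 2 mm. A picture is of the moment at which its call begins. camera_model takes no time and is no camera call.
- env.close_job(): hands the job in; it is judged then, once.
The state is a dict: "time": time; "qpos": joint angles; "qvel": joint speeds; "joint_efforts": joint torques, N m; "ee_pos": TCP position; "tcp_rot": TCP orientation; "ft_force": force on the tool from outside, world axes, zero at the start; "ft_torque": the same for the moment, N m; "width": finger opening in m; "finger_force": force on a finger pad.
Only numpy, scipy, OpenCV 4.12 (cv2) and the standard library are available. Lean on these libraries where they do the work, as an engineer would, in place of code of your own. Each camera call takes 0.05 s, during which the arm holds its last target. There are 200 camera calls.

## Working session

There is one attempt and no reset: what is moved stays moved. The work goes in short steps, Python scripts to look and compute and a tool call to move; the robot and the scene stay as the last step left them, time stands still between calls to the robot, and variables do not carry over. Pictures are saved under pics/ and viewed, at most 10 in all, crops included, and the job is handed in when it is done.

```bash
mkdir -p pics
```

Run:
```python
from station import env
import cv2
for n in ("scene","top"):
    cv2.imwrite(f"pics/{n}0.png",env.read_camera(n)[:,:,::-1])
    m=env.camera_model(n);print(n,m)
s=env.state();print(s["time"],s["ee_pos"],s["tcp_rot"],s["width"],s["ft_force"])
```

```text
scene {'fx': 510.0320496639446, 'fy': 510.0320496639446, 'cx': 325.91978740470734, 'cy': 236.42717525458406, 'R': array([[-0.85161773, -0.52408163,  0.00925662],
       [-0.34646161,  0.54956271, -0.76022706],
       [ 0.39333395, -0.65062991, -0.64959151]]), 't': array([0.42142512, 0.26022565, 0.91214008])}
top {'fx': 441.6838785090768, 'fy': 441.6838785090768, 'cx': 326.4753371767593, 'cy': 241.3446412234683, 'R': array([[-1.72729974e-02, -9.99850438e-01,  8.63340589e-04],
       [-9.76980115e-01,  1.66942599e-02, -2.12676177e-01],
       [ 2.12629956e-01, -4.51702165e-03, -9.77122356e-01]]), 't': array([-0.00677898,  0.50529385,  1.04509466])}
0.1 [ 0.22806552 -0.63470133  0.24405287] [[ 9.41137730e-01  3.38023055e-01 -4.32190710e-04]
 [ 3.38023185e-01 -9.41135365e-01  2.13342347e-03]
 [ 3.14396359e-04 -2.15393581e-03 -9.99997631e-01]] 0.0855041414820881 [0.16564351 0.55034424 0.5517062 ]
```

View pics/top0.png

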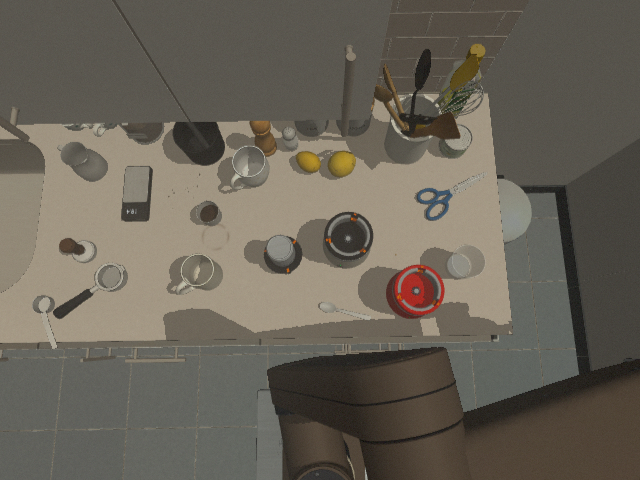

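View pics/scene0.png

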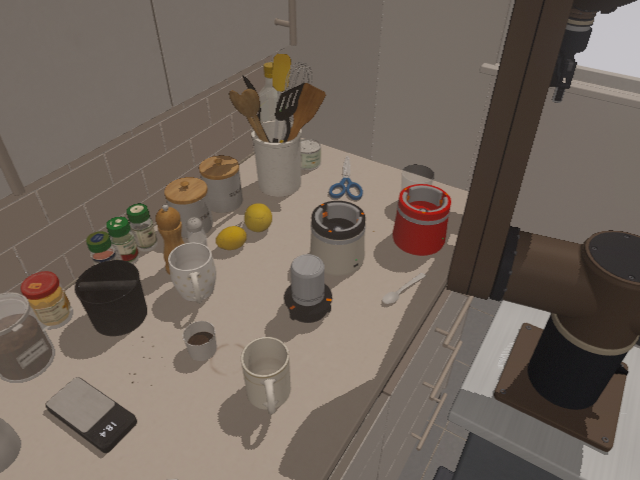

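The top view shows the cup at about (283,253), the cream base at (348,240) and the red look-alike at (416,292). In the scene view the cup is at (308,290) and the base at (338,238). Next I'll enlarge both.

Run:
```python
import cv2
a=cv2.imread("pics/top0.png")[205:280,255:380]
cv2.imwrite("pics/topc.png",cv2.resize(a,None,fx=6,fy=6,interpolation=cv2.INTER_CUBIC))
a=cv2.imread("pics/scene0.png")[195:325,275:375]
cv2.imwrite("pics/scenec.png",cv2.resize(a,None,fx=4.5,fy=4.5,interpolation=cv2.INTER_CUBIC))
```

```text
(no output)
```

View pics/topc.png

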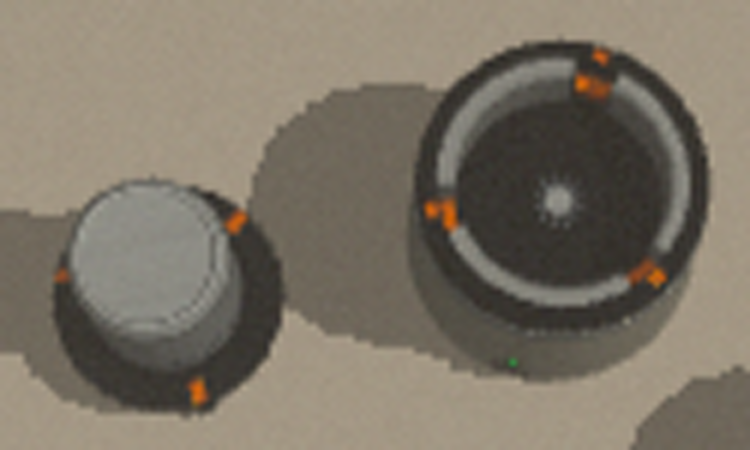

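View pics/scenec.png

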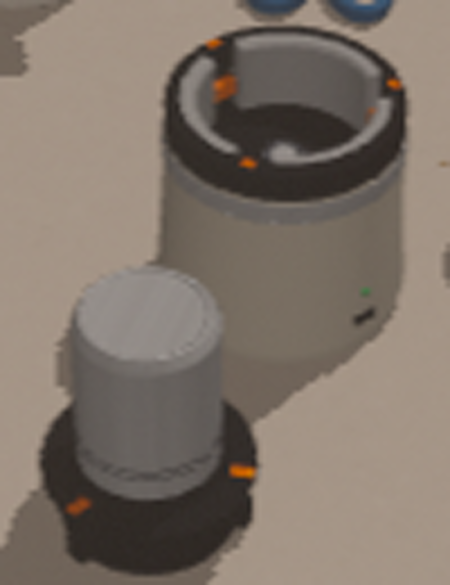

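Both crops show the orange marks clearly: the cup's at top crop (236,221), (62,275), (198,390), and the base rim's at (602,55), (433,210), (657,277). I'll fit both poses from these and the silhouettes.

Create h.py:
```python
import numpy as np
from station import env
from scipy.optimize import least_squares
def proj(n,X):
    m=env.camera_model(n);c=np.atleast_2d(X)@m["R"].T+m["t"]
    return np.c_[m["fx"]*c[:,0]/c[:,2]+m["cx"],m["fy"]*c[:,1]/c[:,2]+m["cy"]]
def top(p,o=(255,205),s=6): return (np.array(p,float)+.5)/s-.5+o
def sc(p,o=(275,195),s=4.5): return (np.array(p,float)+.5)/s-.5+o
T=np.linspace(0,2*np.pi,721)
def ext(n,x,y,z,r):  # left,right,top,bottom of a projected circle
    q=proj(n,np.c_[x+r*np.cos(T),y+r*np.sin(T),z+0*T]);return np.array([q[:,0].min(),q[:,0].max(),q[:,1].min(),q[:,1].max()])
def fit(g,marks,z,circ):
    def f(p,full=False):
        x,y,a,r=p;e=[]
        for n,pts in marks.items():
            q=proj(n,[[x+r*np.cos(a+k*2*np.pi/3),y+r*np.sin(a+k*2*np.pi/3),z] for k in range(3)])
            for u in pts: e+=list(min(q-u,key=np.linalg.norm))
        for n,cz,cr,vals in circ:
            E=ext(n,x,y,cz,cr);e+=[E[i]-v for i,v in vals.items()]
        return np.array(e)
    best=min((least_squares(f,[*g,a,.045],loss="soft_l1") for a in np.radians([0,30,60,90])),key=lambda s:s.cost)
    return best.x,f(best.x)
```

Create m.py:
```python
from h import *
np.set_printoptions(precision=4,suppress=True)
X=lambda u:top([u,0])[0]
Y=lambda v:top([0,v])[1]
SX=lambda u:sc([u,0])[0]
SY=lambda v:sc([0,v])[1]
c,e=fit([.5,.1],{"top":top([(236,221),(62,275),(198,390)]),"scene":sc([(243,471),(79,507)])},.038,
 [("top",.038,.048,{0:X(53),1:X(283),3:Y(412)}),("top",.122,.032,{0:X(70),2:Y(180)}),("scene",.038,.048,{0:SX(41),1:SX(257)}),("scene",.122,.032,{0:SX(75),1:SX(222)})])
print(c,np.degrees(c[2])%120,e)
b,e=fit([.55,-.05],{"top":top([(602,55),(433,210),(657,277)]),"scene":sc([(214,44),(394,84),(248,162)])},.12,
 [("top",.12,.0575,{0:X(415),1:X(710),2:Y(40),3:Y(332)}),("scene",.12,.0575,{0:SX(164),1:SX(407)})])
print(b,np.degrees(b[2])%120,e)
s=env.state();R=s["tcp_rot"];print("tcp yaw x-axis",np.degrees(np.arctan2(R[1,0],R[0,0])),s["qpos"])
d=np.r_[c[:2],.075]-s["ee_pos"];print(d, R.T@d)
```

```bash
python3 m.py
```

```text
[0.4785 0.0953 1.3578 0.0427] 77.7945019860931 [ 0.0523 -0.1045  1.0345  0.1518  0.15    0.2049  0.2737  0.4456  0.1355
  0.126   0.0127 -0.0828 -0.4647 -0.943  -0.8417  0.0438  0.4044 -0.9564
  0.4415]Traceback (most recent call last):
  File "m.py", line 10, in <module>
    b,e=fit([.55,-.05],{"top":top([(602,55),(433,210),(657,277)]),"scene":sc([(214,44),(394,84),(248,162)])},.12,
        ~~~^^^^^^^^^^^^^^^^^^^^^^^^^^^^^^^^^^^^^^^^^^^^^^^^^^^^^^^^^^^^^^^^^^^^^^^^^^^^^^^^^^^^^^^^^^^^^^^^^^^^^^
     [("top",.12,.0575,{0:X(415),1:X(710),2:Y(40),3:Y(332)}),("scene",.12,.0575,{0:SX(164),1:SX(407)})])
     ^^^^^^^^^^^^^^^^^^^^^^^^^^^^^^^^^^^^^^^^^^^^^^^^^^^^^^^^^^^^^^^^^^^^^^^^^^^^^^^^^^^^^^^^^^^^^^^^^^^
  File "h.py", line 21, in fit
    best=min((least_squares(f,[*g,a,.045],loss="soft_l1") for a in np.radians([0,30,60,90])),key=lambda s:s.cost)
  File "h.py", line 21, in <genexpr>
    best=min((least_squares(f,[*g,a,.045],loss="soft_l1") for a in np.radians([0,30,60,90])),key=lambda s:s.cost)
              ~~~~~~~~~~~~~^^^^^^^^^^^^^^^^^^^^^^^^^^^^^^
    return func(*args, **kwargs)
  
[... 999 characters left out ...]
               mf)
                             ^^^
    df = [f_eval - f0 for f_eval in f_evals]
                                    ^^^^^^^
    f = np.atleast_1d(self.fun(x, *self.args, **self.kwargs))
                      ~~~~~~~~^^^^^^^^^^^^^^^^^^^^^^^^^^^^^^
    return np.atleast_1d(self.fun(x))
                         ~~~~~~~~^^^
    return self.f(x, *self.args, **self.kwargs)
           ~~~~~~^^^^^^^^^^^^^^^^^^^^^^^^^^^^^^
  File "h.py", line 16, in f
    q=proj(n,[[x+r*np.cos(a+k*2*np.pi/3),y+r*np.sin(a+k*2*np.pi/3),z] for k in range(3)])
  File "h.py", line 5, in proj
    m=env.camera_model(n);c=np.atleast_2d(X)@m["R"].T+m["t"]
ValueError: time passes only in moves, steps and waits
```

```bash
sed -i 's/^def proj/M={n:env.camera_model(n) for n in ("top","scene")}\ndef proj/; s/m=env.camera_model(n);c=/m=M[n];c=/' h.py; sed -i 's/(236,221),(62,275),/(236,221),/' m.py; python3 m.py
```

```text
[0.4785 0.0951 1.3555 0.0423] 77.66670934164175 [ 0.0707  0.0411  0.165   0.0634  0.1296  0.3626  0.3342 -0.0961  0.1134
  0.0179 -0.463  -0.8342 -0.84    0.121   0.4737 -0.876   0.516 ]
[ 0.5065 -0.0668  1.7779  0.0525] 101.86759866988324 [-0.232   0.0832 -0.1927 -0.2786 -0.1866 -0.1956  0.1991  0.0421  0.3753
  0.1462  0.3584  0.3081  0.11   -0.0165 -0.4002 -1.3085  0.0327  0.5431]
tcp yaw x-axis 19.756482537673936 [-1.376   0.2871  1.578  -0.      1.2786 -0.15  ]
[ 0.2504  0.7298 -0.1691] [ 0.4823 -0.6018  0.1705]
```

Careful with the scale: shifts go in shares of 300 mm and turns go in shares of 2 pi rad. That gives: 0.05 m / 0.3 = 0.1667, -0.043 m / 0.3 = -0.1433.

>>> nudge_tcp:
  rows: {"increments": [[0.085,0.1667,0,0,0],[0.085,0.1667,0,0,0],[0.085,0.1667,0,0,0],[0.085,0.1667,0,0,0],[0.085,0.0667,-0.1433,0,0],[0.085,0.0667,-0.1433,0,0],[0.085,0.0667,-0.1433,0,0],[0.085,0.0667,-0.1433,0,0],[0.085,0.0667,-0.1433,0,0],[0.085,0.0667,-0.1433,0,0]]}
  squeeze: 60

```text
time: 1.1
ee_pos: [0.4418, -0.2821, 0.2447]
tcp_rot: [[0.941, 0.338, -0.001], [0.338, -0.941, 0.001], [-0.0, -0.001, -1.0]]
ft_force: [1.4, 0.3, -0.3]
width: 0.0848
finger_force: 0.0
```

>>> nudge_tcp:
  rows: {"increments": [[0.085,0.0667,-0.1433,0,0],[0.085,0.0667,-0.1433,0,0],[0.085,0.0667,-0.1433,0,0],[0.085,0.0667,-0.1433,0,0],[0.085,0.0667,-0.1433,0,0],[0.085,0.0667,-0.1433,0,0],[0.085,0.0667,-0.1433,0,0],[0.085,0.0667,-0.1433,0,0],[0.085,0,0,0,0]]}

```text
time: 2.0
ee_pos: [0.4757, 0.0983, 0.2449]
tcp_rot: [[0.939, 0.345, -0.001], [0.345, -0.939, 0.002], [-0.0, -0.002, -1.0]]
ft_force: [0.3, -1.4, -0.1]
width: 0.0851
finger_force: 0.0
```

Run:
```python
from h import *
s=env.state();R=s["tcp_rot"];print(s["ee_pos"],R,R.T@(np.array([.4785,.0951,.077])-s["ee_pos"]),s["qpos"])
```

```text
[0.47569962 0.09828624 0.24492687] [[ 9.38725323e-01  3.44665312e-01 -7.68965543e-04]
 [ 3.44666141e-01 -9.38723820e-01  1.68566901e-03]
 [-1.40854637e-04 -1.84741657e-03 -9.99998284e-01]] [0.00155425 0.00426642 0.16791906] [-6.33012611e-03 -1.40537878e-01  2.02958844e+00  1.76917983e-03
  1.25332217e+00  1.21203028e+00]
```

In the tool's units: 0.05 m / 0.3 = 0.1667, 0.004 m / 0.3 = 0.0133.

>>> nudge_tcp:
  rows: {"increments": [[0.085,0.005,0.0133,0.1333,0],[0.085,0,0,0.1667,0],[0.085,0,0,0.1333,0],[0.085,0,0,0.0833,0],[0.085,0,0,0.0433,0],[0.085,0,0,0,0]]}

```text
time: 2.6
ee_pos: [0.4778, 0.0898, 0.0755]
tcp_rot: [[0.941, 0.337, -0.004], [0.337, -0.941, -0.0], [-0.004, -0.001, -1.0]]
ft_force: [-0.7, 0.1, 0.5]
width: 0.0854
finger_force: 0.0
```

Run:
```python
from h import *
import cv2
s=env.state();R=s["tcp_rot"];print(s["ee_pos"],R.T@(np.array([.4785,.0951,.077])-s["ee_pos"]))
```

```text
[0.477777   0.08976784 0.07545402] [ 0.00247314 -0.00477779 -0.00154951]
```

In the tool's units: -0.0048 m / 0.3 = -0.016, 0.0025 m / 0.3 = 0.0083.

>>> nudge_tcp:
  rows: {"increments": [[0.085,0.0083,-0.016,-0.005,0],[0.085,0,0,0,0],[0.085,0,0,0,0]]}

```text
time: 2.9
ee_pos: [0.4813, 0.0958, 0.0807]
tcp_rot: [[0.941, 0.338, 0.004], [0.338, -0.941, -0.0], [0.003, 0.001, -1.0]]
ft_force: [0.5, 0.3, 0.0]
width: 0.0847
finger_force: 0.0
```

>>> nudge_tcp:
  rows: {"increments": [[0.05,0,0,0,0],[0.05,0,0,0,0],[0.05,0,0,0,0],[0.05,0,0,0,0],[0.05,0,0,0,0]]}
  squeeze: 80

```text
time: 3.4
ee_pos: [0.4811, 0.0955, 0.0801]
tcp_rot: [[0.941, 0.338, 0.002], [0.338, -0.941, -0.0], [0.002, 0.001, -1.0]]
ft_force: [-0.6, -1.6, 6.4]
width: 0.0624
finger_force: 85.3
```

In the tool's units: -0.05 m / 0.3 = -0.1667, -0.04 m / 0.3 = -0.1333, -0.15 rad / 6.2832 = -0.0239.

>>> nudge_tcp:
  rows: {"increments": [[0.05,0,0,-0.0667,0],[0.05,0,0,-0.1333,0],[0.05,0,0,-0.1667,0],[0.05,0,0,-0.1333,0],[0.05,0,0,-0.0333,-0.0191],[0.05,0,0,0,-0.0239],[0.05,0,0,0,-0.0239],[0.05,0,0,0,0],[0.05,0,0,0,0],[0.05,0,0,0,0]]}

```text
time: 4.4
ee_pos: [0.4795, 0.0957, 0.2379]
tcp_rot: [[0.723, 0.691, -0.002], [0.691, -0.723, 0.0], [-0.001, -0.001, -1.0]]
ft_force: [0.6, -0.4, -3.4]
width: 0.0624
finger_force: 86.0
```

Run:
```python
from h import *
import cv2
s=env.state();R=s["tcp_rot"];print(s["ee_pos"],np.degrees(np.arctan2(R[1,0],R[0,0])),s["width"],s["ft_force"])
c=s["ee_pos"]
ims=[]
for n in("top","scene"):
    im=env.read_camera(n)[:,:,::-1];cv2.imwrite(f"pics/{n}1.png",im)
    u=proj(n,c-[0,0,.04])[0].astype(int);o=np.maximum(u-[50,56],0);print(n,o)
    ims.append(cv2.resize(im[o[1]:o[1]+100,o[0]:o[0]+100],None,fx=4,fy=4,interpolation=cv2.INTER_CUBIC))
cv2.imwrite("pics/g1.png",np.hstack(ims))
```

```text
[0.4794621  0.09567949 0.23791219] 43.695626612524755 0.06244386353820691 [ 0.57030844 -0.4375667  -3.42098943]
top [225 183]
scene [256 178]
```

View pics/g1.png

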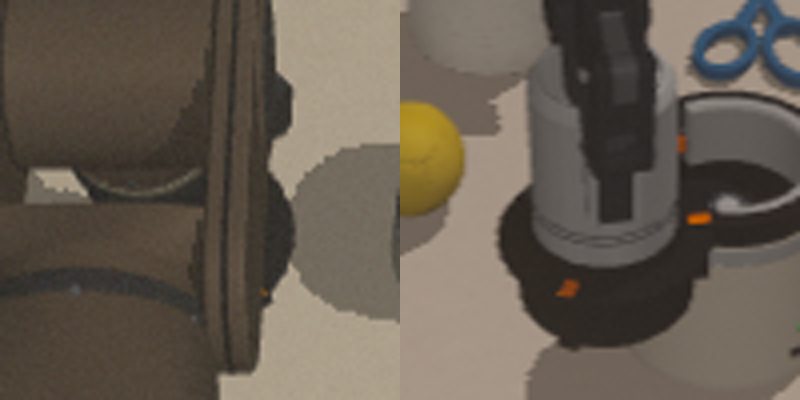

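Create m2.py:
```python
from h import *
np.set_printoptions(precision=3,suppress=True)
s=env.state();R=s["tcp_rot"];z0=.2379-.0801
x,y=s["ee_pos"][:2];f=lambda q:(q-[256,178]+.5)*4-.5+[400,0]
for (dx,dy,dz,a) in [(0,0,0,101.6),(0.004,0,0,101.6),(0,0.004,0,101.6),(0,0,.003,101.6),(0,0,0,104.6)]:
    p=np.array([[x+dx+.0423*np.cos(t),y+dy+.0423*np.sin(t),z0+dz+.038] for t in np.radians(a+np.array([0,120,240]))])
    g=lambda r,z:(lambda E:np.r_[f(E[[0,2]]),f(E[[1,3]])])(ext("scene",x+dx,y+dy,z0+dz+z,r))
    print("marks",f(proj("scene",p)).ravel(),"flange",g(.048,.038),"wallbot",g(.032,.038),"top",g(.032,.12),"flbot",g(.048,.033))
u=(np.array([265,292])+.5)/4-.5+[225,183];print("topmark",u,proj("top",p*0+p))
```

```bash
python3 m2.py
```

```text
marks [565.625 289.507 695.019 220.211 544.678 183.955] flange [494.103 163.212 709.3   302.633] wallbot [530.091 184.939 673.491 277.803] top [522.503  37.787 674.817 127.999] flbot [494.666 171.611 709.097 311.214]
marks [557.958 286.207 687.432 217.16  537.494 181.025] flange [486.791 160.354 701.638 299.286] wallbot [522.726 182.007 665.895 274.546] top [514.695  34.941 666.749 124.816] flbot [487.379 168.749 701.463 307.865]
marks [560.414 294.772 690.383 225.072 539.715 188.618] flange [488.845 167.758 704.674 307.975] wallbot [524.943 189.605 668.765 282.999] top [517.011  42.3   669.801 133.058] flbot [489.428 176.165 704.487 316.562]
marks [565.433 284.334 695.111 215.096 544.454 178.866] flange [493.763 158.145 709.422 297.454] wallbot [529.829 179.851 673.536 272.64 ] top [522.207  32.066 674.869 122.154] flbot [494.328 166.579 709.218 306.073]
marks [570.422 290.631 694.015 217.101 540.893 185.948] flange [494.103 163.212 709.3   302.633] wallbot [530.091 184.939 673.491 277.803] top [522.503  37.787 674.817 127.999] flbot [494.666 171.611 709.097 311.214]
topmark [290.875 255.625] [[256.356 244.898]
 [289.098 253.21 ]
 [280.659 221.432]]
```

The cup is held upright, with its marks at crop (568,288) and (700,218). They match the predicted yaw, and the cup sits about 2.3 mm toward −x of the tool. I'm moving above the base.

In the tool's units: 0.034 m / 0.3 = 0.1133, -0.0226 m / 0.3 = -0.0753.

>>> nudge_tcp:
  rows: {"increments": [[0.05,-0.05,0.0753,0,0],[0.05,-0.0753,0.1133,0,0],[0.05,-0.0753,0.1133,0,0],[0.05,-0.0753,0.1133,0,0],[0.05,-0.0253,0.0387,0,0],[0.05,0,0,0,0],[0.05,0,0,0,0],[0.05,0,0,0,0]]}
  squeeze: 100

```text
time: 5.3
ee_pos: [0.5087, -0.064, 0.2386]
tcp_rot: [[0.721, 0.693, -0.001], [0.693, -0.721, 0.001], [0.0, -0.001, -1.0]]
ft_force: [0.8, -0.7, -2.9]
width: 0.0623
finger_force: 106.5
```

Create w.py:
```python
from h import *
np.set_printoptions(precision=4,suppress=True)
s=env.state();R=s["tcp_rot"];t=np.array([.5065,-.0668,.096+.080])+.0023*R[:,0]
print(s["time"],s["ee_pos"],"to rest pose in tool axes:",R.T@(t-s["ee_pos"]),"yaw cup",np.degrees(np.arctan2(R[1,0],R[0,0]))+57.9,s["ft_force"],s["ft_torque"])
```

```bash
python3 w.py
```

Run:
```python
from h import *
import cv2
ims=[]
for n in("top","scene"):
    im=env.read_camera(n)[:,:,::-1]
    u=proj(n,[.5065,-.0668,.15])[0].astype(int);o=np.maximum(u-[50,56],0);print(n,o)
    ims.append(cv2.resize(im[o[1]:o[1]+100,o[0]:o[0]+100],None,fx=4,fy=4,interpolation=cv2.INTER_CUBIC))
cv2.imwrite("pics/g2.png",np.hstack(ims))
```

```text
5.3 [ 0.5087 -0.064   0.2386] to rest pose in tool axes: [-0.0013  0.0005  0.0626] yaw cup 101.77725342593158 [ 0.7565 -0.6649 -2.8595] [ 0.0336 -0.039  -0.0273]
top [299 175]
scene [288 148]
```

View pics/g2.png

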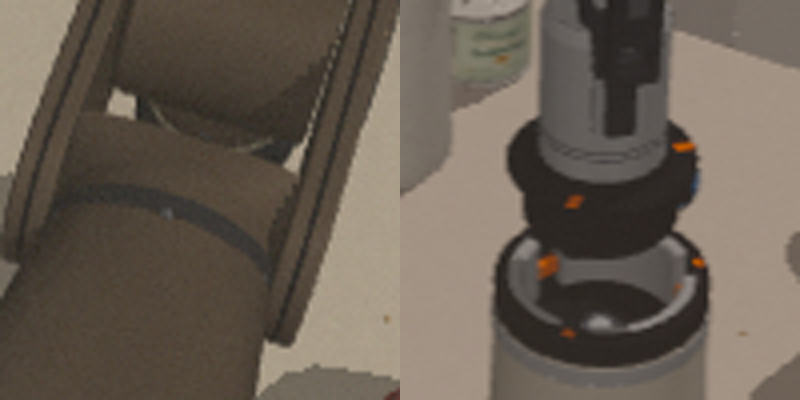

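Run:
```python
from h import *
np.set_printoptions(precision=2,suppress=True)
f=lambda q:(q-[288,148]+.5)*4-.5+[400,0]
def pr(x,y,a,z=.1585):
    p=np.array([[x+.0423*np.cos(t),y+.0423*np.sin(t),z+.038] for t in np.radians(a+np.array([0,120]))])
    E=ext("scene",x,y,z+.038,.048);W=ext("scene",x,y,z+.038,.032);B=ext("scene",x,y,z+.003,.037)
    return np.r_[f(proj("scene",p)).ravel(),f(E[[0,2]])[0],f(E[[1,3]])[0],f(W[[0,2]])[0],f(W[[1,3]]),f(B[[1,3]])[1]]
obs=np.array([574,202,684,147,507,696,540,667,180,257.])
print(pr(.5065,-.0668,101.87));print(obs)
E=ext("scene",.5065,-.0668,.12,.0575);print(f(E[[0,2]]),f(E[[1,3]]))
for z in(.1575,.159): 
    s=least_squares(lambda q:pr(q[0],q[1],q[2]*100,z)-obs,[.5065,-.0668,1.0187],loss="soft_l1",x_scale=[.01,.01,.05]);print(z,s.x,s.fun)
```

```text
[579.01 200.51 688.5  145.98 511.27 702.06 543.07 670.22 191.32 253.97]
[574. 202. 684. 147. 507. 696. 540. 667. 180. 257.]
[493.84 208.56] [711.88 343.68]
0.1575 [ 0.51 -0.07  1.02] [ 0.33 -0.44  0.25  0.3   0.08  1.69 -1.15 -1.12 12.44 -1.99]
0.159 [ 0.51 -0.06  1.02] [ 0.3  -0.39  0.47  0.19 -0.14  1.95 -1.29 -0.94 12.46 -1.81]
```

The cup is directly over the base in the scene crop: cup marks (574,202) and (684,147) above base marks (568,333) and (698,263). Both the picture and the TCP reading ask for a correction of about 1.5 mm, so I'll apply that and descend.

>>> nudge_tcp:
  rows: {"increments": [[0.05,-0.005,0.002,0.0333,0],[0.05,0,0,0.0667,0],[0.05,0,0,0,0],[0.05,0,0,0,0]]}

```text
time: 5.8
ee_pos: [0.5078, -0.0662, 0.2081]
tcp_rot: [[0.721, 0.693, -0.002], [0.693, -0.721, 0.001], [-0.001, -0.002, -1.0]]
ft_force: [0.3, -0.1, -3.2]
width: 0.0625
finger_force: 106.6
```

```bash
python3 w.py
```

```text
5.8 [ 0.5078 -0.0662  0.2081] to rest pose in tool axes: [ 0.001  -0.0005  0.0321] yaw cup 101.74606537984273 [ 0.2572 -0.0642 -3.2066] [-0.0327 -0.021  -0.0447]
```

>>> nudge_tcp:
  rows: {"increments": [[0.05,0,0,0.02,0],[0.05,0,0,0.02,0],[0.05,0,0,0,0],[0.05,0,0,0,0]]}

```text
time: 6.2
ee_pos: [0.5083, -0.0667, 0.1968]
tcp_rot: [[0.722, 0.692, -0.0], [0.692, -0.722, 0.0], [-0.0, -0.0, -1.0]]
ft_force: [-0.8, -0.0, -4.1]
width: 0.0623
finger_force: 106.6
```

```bash
python3 w.py
```

```text
6.2 [ 0.5083 -0.0667  0.1968] to rest pose in tool axes: [ 0.0009 -0.0012  0.0208] yaw cup 101.71778750533389 [-0.7529 -0.0163 -4.1156] [ 0.0052 -0.0378  0.0079]
```

In the tool's units: 0.003 m / 0.3 = 0.01, -0.0006 m / 0.3 = -0.002.

>>> nudge_tcp:
  rows: {"increments": [[0.05,0.0013,-0.002,0.01,0],[0.05,0,0,0.01,0],[0.05,0,0,0.0067,0],[0.05,0,0,0,0]]}

```text
time: 6.6
ee_pos: [0.5079, -0.0659, 0.1883]
tcp_rot: [[0.722, 0.692, -0.001], [0.692, -0.722, 0.0], [-0.0, -0.001, -1.0]]
ft_force: [-0.1, -1.0, -3.0]
width: 0.0623
finger_force: 106.6
```

```bash
python3 w.py
```

```text
6.6 [ 0.5079 -0.0659  0.1883] to rest pose in tool axes: [ 0.0006 -0.0003  0.0123] yaw cup 101.71762862928534 [-0.1389 -0.9733 -2.9929] [0.0109 0.0102 0.0645]
```

>>> nudge_tcp:
  rows: {"increments": [[0.05,0,0,0.01,0],[0.05,0,0,0.01,0],[0.05,0,0,0,0],[0.05,0,0,0,0]]}

```text
time: 7.0
ee_pos: [0.5082, -0.0659, 0.1827]
tcp_rot: [[0.721, 0.692, -0.0], [0.692, -0.721, 0.0], [-0.0, -0.0, -1.0]]
ft_force: [-0.5, 0.4, -3.3]
width: 0.0619
finger_force: 106.6
```

```bash
python3 w.py
```

```text
7.0 [ 0.5082 -0.0659  0.1827] to rest pose in tool axes: [ 0.0005 -0.0005  0.0067] yaw cup 101.7224769089898 [-0.5317  0.4377 -3.3043] [-0.0627  0.0078  0.0289]
```

In the tool's units: 0.003 m / 0.3 = 0.01.

>>> nudge_tcp:
  rows: {"increments": [[0.05,0,0,0.01,0],[0.05,0,0,0.01,0],[0.05,0,0,0.01,0],[0.05,0,0,0,0],[0.05,0,0,0,0]]}

```text
time: 7.5
ee_pos: [0.5084, -0.066, 0.1749]
tcp_rot: [[0.722, 0.692, 0.0], [0.692, -0.722, -0.0], [0.0, 0.0, -1.0]]
ft_force: [-3.3, -0.8, 4.4]
width: 0.0623
finger_force: 106.6
```

>>> nudge_tcp:
  rows: {"increments": [[0.05,0,0,0.01,0],[0.05,0,0,0.0067,0],[0.05,0,0,0,0],[0.05,0,0,0,0]]}

```text
time: 7.9
ee_pos: [0.5085, -0.066, 0.1703]
tcp_rot: [[0.721, 0.692, 0.0], [0.692, -0.721, -0.0], [0.0, 0.0, -1.0]]
ft_force: [-3.7, -0.1, 7.0]
width: 0.0622
finger_force: 106.9
```

```bash
python3 w.py
```

```text
7.9 [ 0.5085 -0.066   0.1703] to rest pose in tool axes: [ 0.0003 -0.0008 -0.0057] yaw cup 101.72344940139928 [-3.6668 -0.0547  6.9597] [ 0.3591  0.8516 -0.0153]
```

In the tool's units: 0.002 m / 0.3 = 0.0067, -0.0004 m / 0.3 = -0.0013.

>>> nudge_tcp:
  rows: {"increments": [[0.05,-0.0013,-0.001,0.0067,0],[0.05,0,0,0.0033,0],[0.05,0,0,0,0],[0.05,0,0,0,0]]}

```text
time: 8.3
ee_pos: [0.5084, -0.066, 0.1679]
tcp_rot: [[0.722, 0.692, 0.001], [0.692, -0.722, 0.0], [0.001, 0.001, -1.0]]
ft_force: [-4.2, 2.0, 10.6]
width: 0.0623
finger_force: 107.2
```

>>> nudge_tcp:
  rows: {"increments": [[0.05,0,0,0.0067,0],[0.05,0,0,0,0],[0.05,0,0,0,0]]}

```text
time: 8.6
ee_pos: [0.5085, -0.0661, 0.1672]
tcp_rot: [[0.721, 0.693, 0.001], [0.693, -0.721, 0.0], [0.001, 0.001, -1.0]]
ft_force: [-5.7, 1.2, 14.9]
width: 0.0623
finger_force: 108.9
```

```bash
python3 w.py
```

```text
8.6 [ 0.5085 -0.0661  0.1672] to rest pose in tool axes: [ 0.0004 -0.0008 -0.0088] yaw cup 101.730275740255 [-5.725   1.2374 14.9478] [0.6156 1.3333 0.0253]
```

In the tool's units: 0.002 m / 0.3 = 0.0067.

>>> nudge_tcp:
  rows: {"increments": [[0.05,0,0,0.0067,0],[0.05,0,0,0,0],[0.05,0,0,0,0]]}

```text
time: 8.9
ee_pos: [0.5085, -0.0661, 0.1671]
tcp_rot: [[0.721, 0.693, 0.0], [0.693, -0.721, 0.0], [0.0, 0.0, -1.0]]
ft_force: [-12.0, 2.3, 21.4]
width: 0.0624
finger_force: 108.9
```

```bash
python3 w.py
```

Run:
```python
from h import *
import cv2
im=env.read_camera("scene")[:,:,::-1]
cv2.imwrite("pics/g3.png",cv2.resize(im[150:270,285:395],None,fx=5,fy=5,interpolation=cv2.INTER_CUBIC))
```

```text
8.9 [ 0.5085 -0.0661  0.1671] to rest pose in tool axes: [ 0.0004 -0.0009 -0.0089] yaw cup 101.7388913152594 [-11.959    2.3126  21.4307] [0.8812 2.0557 0.0047]
```

View pics/g3.png

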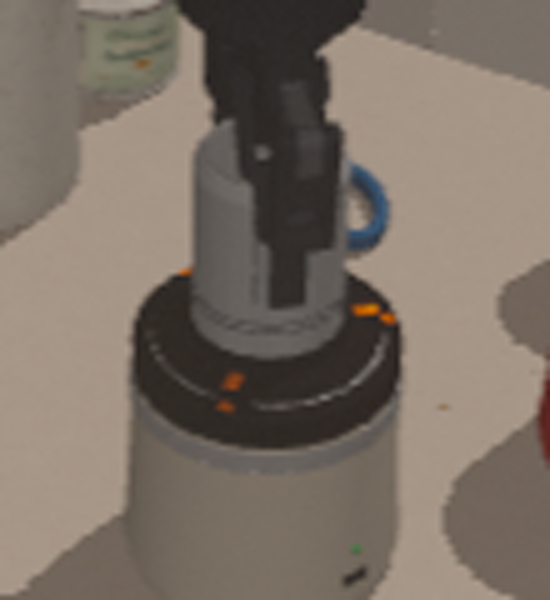

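The flange sits flush on the rim, with cup marks at (233,381) and (367,310) beside rim marks (226,407) and (388,318), and the force is rising with no further travel. That is the full press, so now I'll let it come up.

>>> nudge_tcp:
  rows: {"increments": [[0.05,0,0,-0.0133,0],[0.05,0,0,-0.0133,0],[0.05,0,0,-0.0133,0],[0.05,0,0,-0.0133,0],[0.05,0,0,0,0],[0.05,0,0,0,0],[0.05,0,0,0,0]]}

```text
time: 9.65
ee_pos: [0.5072, -0.0659, 0.1766]
tcp_rot: [[0.722, 0.692, -0.002], [0.692, -0.722, 0.001], [-0.001, -0.002, -1.0]]
ft_force: [-0.9, 0.0, -3.8]
width: 0.0626
finger_force: 106.8
```

```bash
python3 w.py
```

```text
9.65 [ 0.5072 -0.0659  0.1766] to rest pose in tool axes: [0.0012 0.0002 0.0006] yaw cup 101.7174982694438 [-0.88    0.0106 -3.8262] [0.0319 0.0086 0.0156]
```

In the tool's units: 0.004 m / 0.3 = 0.0133, 0.003 m / 0.3 = 0.01.

>>> nudge_tcp:
  rows: {"increments": [[0.05,0,0,0,0],[0.05,0,0,0.0133,0],[0.05,0,0,0.0133,0],[0.05,0,0,0.0133,0],[0.05,0,0,0.01,0],[0.05,0,0,0.0033,0],[0.05,0,0,0,0],[0.05,0,0,0,0],[0.05,0,0,0,0],[0.05,0,0,0,0]]}

```text
time: 10.65
ee_pos: [0.5081, -0.0662, 0.1671]
tcp_rot: [[0.721, 0.693, -0.001], [0.693, -0.721, -0.0], [-0.001, -0.001, -1.0]]
ft_force: [-12.3, 2.1, 22.6]
width: 0.0622
finger_force: 109.4
```

```bash
python3 w.py;python3 - <<'E'
from h import *
import cv2
im=env.read_camera("scene")[:,:,::-1]
cv2.imwrite("pics/g4.png",im)
E
```

```text
10.65 [ 0.5081 -0.0662  0.1671] to rest pose in tool axes: [ 0.0008 -0.0007 -0.0089] yaw cup 101.75068996193428 [-12.2973   2.1003  22.588 ] [0.7642 2.2119 0.0019]
```

View pics/g4.png

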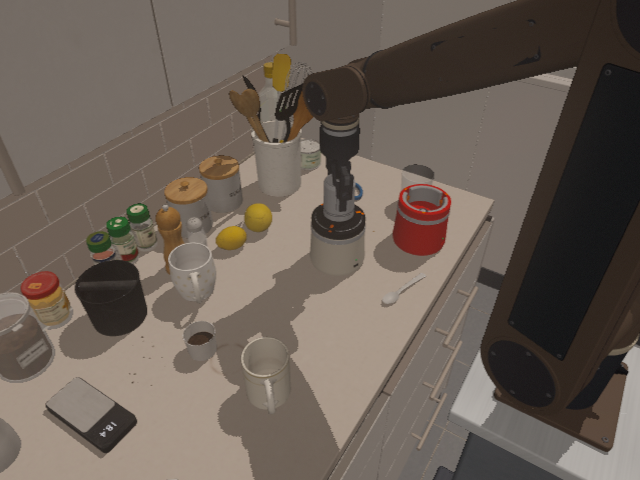

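The cup at (338,215) is fully down in the base and still held. Nothing else has moved, so I'm handing in.

```bash
python3 -c "
from station import env
print(env.close_job())"
```

```text
the job is handed in; nothing more can be done
None
```

The job is handed in: the cup is in the motor base with its tabs in the slots, was pulsed once (pushed to the stop, then let all the way up), and is now pushed fully down with the gripper holding it at about 22 N; the mug, glass and dosing cup look unmoved in the last picture.

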